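# Clamp a rock core in the screw press

## Robot

A 6-joint arm with a two-finger parallel gripper is mounted at the origin on a cart in front of the work surface, level with it; the furniture and walls round the work are solid. World frame = base frame: x ahead of the robot, y to its left, z up, the work surface at z = 0. Lengths are in m, angles in rad, forces in N, time in s.
With the tool pointing down it reaches from about 0.4 to 0.825 m from the base axis. Payload 7 kg.
Tool frame: the origin (TCP) lies midway between the tips of the shut fingers; the grasp point (between the pads) lies 19 mm behind it; z points along the fingers, y is the line along which they close (so a half turn about z gives the same grasp; the last joint's range is limited). The gripper opens to 88 mm and grips with 3 to 60 N. Pads are 19 mm wide; open, the fingers measure 130 mm over their backs; the gripper's body (78 mm by 193 mm) begins 47 mm behind the grasp point.
Start: joints at [-0.958, 0.359, 0.012, 0, -1.224, -0.288], TCP at [0.215, -0.64, 0.227] pointing down, gripper open.
Joint ranges: [-3.07, 3.07], [-1.43, 2.12], [-1.02, 1.25], [-3.03, 1.67], [-3.05, -0], [-3.03, 3.03]. Speed limits (rad/s): [2.39, 2.39, 3.01, 3.14, 3.14, 3.14].

## Interface

Orientations are given as [roll, pitch, yaw] about the fixed x, y, z axes, in that order (R = Rz(yaw) Ry(pitch) Rx(roll)).
In Python, from station import telemetry, eyes, ticket, recognise, trace gives the robot as it stands. The module is installed in compiled form; this text tells all that it offers.
- The arm moves only by the tool servo_tool, never from a script. Its argument "series" is a list that holds one entry, the list of rows, each a list of 4 numbers: the shift along the tool's x, y, z in mm, then the turn about the tool's z in rad. In form: [[[x, y, z, roll], ...]]. A call has exactly 10 rows; each row shifts and turns the commanded pose from where the row before left it, along the tool's axes as they then stand; what a row does not reach is not made up. A row lasts 1/12 s, in which the tool goes at most 41.7 mm and 7.16 degrees, less where a joint would pass 70% of its speed; a pose out of reach is approached as far as the arm can. A call is refused whole if a number of a shift passes 41.7 or a number of a turn 0.125, either way. A call with a gripper value outside its range is refused whole. "claw" is the gripper's target within -1 to 1 (shut at 1, half-way at 0, fully open at -1), set as the call begins (left out, the last holds). The fingers move at their own pace and stop on an object; "grip_force" is the grip in N (left out, the last holds). Time passes only in rows, so rows that do not move let the fingers close, or fill a call up. It gives the time, the measured TCP pose, the force, the opening and the grip force at its end, in the units of the state.
- telemetry.get_state(): the state, without advancing time (a new reading comes with each control period).
- eyes.grab_frame(name): name is "scene" or "top" or "wrist"; returns the picture (420x560x3 uint8, red, green, blue); there is no depth.
- eyes.calibration(name): a dict with "mtx" (3x3 intrinsics, pixels), "k1" (the pictures are not rectified: a ray, as slopes to the right and down, at radius r is drawn at 1 + k1 r^2 times it, then the intrinsics apply), "rvec" (rotation vector, rad) and "tvec" (3), from world to camera coordinates, as OpenCV has them. Camera axes: x right, y down, z forward; pixel columns grow to the right and rows downward; lengths in m; the calibration is good to about 2 mm. A picture is of the moment at which its call begins: read the wrist's pose just before it. calibration takes no time and is no camera call; for the wrist camera it gives the pose at the moment of the call.
- ticket.job_done(): hands the job in; it is judged then, once.
Trained networks look in the newest picture that a camera, given by its name, has taken for a name from the list of things; names that differ only in an ending like _2 or _b are one class to them, and where a whole thing is asked for, a point or a joint stands for the part that bears it (a point fixed in the world has none). Each returns a list of dicts, best first, with "conf" (0 to 1); they miss things now and then, are a little off and sometimes report something else, mostly with a low value. They report only what shows in the picture. A call takes as long as a camera call.
- recognise(camera, name): "position" ([x, y, z] in m, in world coordinates, good to about 4 mm: the middle of the surface that is visible of it).
- trace(camera, name): "mask" (420x560 bool, what is visible of it).
The state is a dict: "t": time; "q": joint angles; "qd": joint speeds; "joint_efforts": joint torques, N m; "eef_pos": TCP position; "ee_rot": TCP orientation; "force": force on the tool from outside, world axes, zero at the start; "moment": the same for the moment, N m; "width": finger opening in m; "gripper_force": force on a finger pad.
Only numpy, scipy, OpenCV 4.12 (cv2) and the standard library are available. Lean on these libraries where they do the work, as an engineer would, in place of code of your own. Each camera call takes 0.05 s, during which the arm holds its last target. There are 200 camera calls.

## Task

Stand the long thick core plug upright in the round nest of the press carriage, then push the carriage by its tab all the way in under the screw. Turn the winged hand knob clockwise until the foot bears on the core and the knob suddenly turns harder, then give it an extra eighth of a turn (45 degrees) and no more, so that the core is held but not crushed; let go and leave the other things where they are.

Things in the scene. Friction and masses are not known exactly. Their poses are not given: they have to be found in the camera images.
- core_long: the core plug to clamp: plain rock cylinder 38 mm in diameter and 50 mm high (the only one both that thick and that high), standing on the bench; origin at the centre of its underside, z along its axis
- core_short: another rock cylinder, 38 mm in diameter and only 38 mm high, standing on the bench; not to be used or moved; origin at the centre of its underside
- core_thin: another rock cylinder, 25 mm in diameter and 50 mm high, standing on the bench; not to be used or moved; origin at the centre of its underside
- bed: the press's steel bed plate, fixed to the bench, 190 mm long and 118 mm wide; origin at bench level straight under the screw axis; its x axis is the direction in which the carriage is pushed in (away from the robot)
- frame: portal frame over the bed, carrying screw, knob and foot: columns at y = +-50 mm and a bridge (34 mm along x, 118 mm along y), top 123 mm above the bench; origin and axes as the bed's. Under the bridge a foot 30 mm in diameter comes down 3 mm for each radian of the knob. It starts 2 to 10 mm clear of the core, never alike: feel where it meets it
- carriage (a joint): position of the sliding carriage in m: 0 = fully out towards the robot, 0.100 = fully in against its end stop, nest under the screw; friction about 2 N; the carriage plate is 56 x 58 mm, its top 22 mm above the bench
- nest (a point): centre of the floor of the round nest in the carriage: a recess 45 mm in diameter and 5 mm deep, mouth chamfered, floor 17 mm above the bench; moves with the carriage, axes as the bed's
- push_tab (a point): centre of the front face of the carriage's upright tab (8 mm thick, 40 mm wide, from 12 to 52 mm above the bench), 95 mm in front of the nest's centre; moves with the carriage; push it along the bed's +x
- knob (a joint): turning angle of the hand knob in rad, growing clockwise seen from above (tightening); 0 = foot fully raised, limit 6.2. It turns with a steady friction of about 0.22 N m and stays where it is left; when the foot meets the core the torque jumps by about 0.08 N m within roughly the first 0.1 rad and then climbs by about 0.07 N m per further radian
- knob_grip (a point): on the knob's axis at gripping height, 157 mm above the bench: the knob's wing is an upright bar 56 mm long along this point's x, 14 mm thick along its y, from 141 to 169 mm above the bench, over a disc 40 mm in diameter; turns with the knob (at knob angle 0 its x is the bed's x), z up

How it is judged:
On the way, in this order (a step that is already met when the one before it is completed fails the run):
1. the long thick core stands released in the nest, the carriage still out (horizontal distance between core_long and nest below 0.005 m and z of core_long in the frame of nest below 0.004 m and angle between core_long's own z axis and vertical below 0.08 rad and contact force between the fingers and core_long below 0.2 N and value of joint carriage below 0.06 m), for 0.2 s.
2. the carriage is fully in (value of joint carriage above 0.097 m and horizontal distance between core_long and nest below 0.005 m and angle between core_long's own z axis and vertical below 0.08 rad), for 0.2 s.
At the end, for the whole second after the job is handed in: The long thick core stands upright in the nest (within 5 mm of its centre), the carriage is fully in (0.097 m or more), and the foot presses on the core with 36 to 52 N (about an eighth of a turn past the sharp rise); all is at rest and let go (contact force between frame and core_long between 36 and 52 N and value of joint carriage above 0.097 m and horizontal distance between core_long and nest below 0.005 m and z of core_long in the frame of nest below 0.004 m and angle between core_long's own z axis and vertical below 0.06 rad and linear speed of core_long below 0.02 m/s); the robot touches nothing.
It fails at once if the core is crushed (contact force between frame and core_long above 60 N).
It fails at once if another core is moved more than 20 mm (distance of any of core_short, core_thin from where it was at the start of the episode above 0.02 m).
It also fails if it takes over 72 s, if anything falls off the work surface, if the arm or the gripper's body presses on something with over 40 N, if the wrist force passes 120 N, or if a joint passes its speed limit or range.

## Working session

There is one attempt and no reset: what is moved stays moved. The work goes in short steps, Python scripts to look and compute and a tool call to move; the robot and the scene stay as the last step left them, time stands still between calls to the robot, and variables do not carry over. Pictures are saved under pics/ and viewed, at most 10 in all, crops included, and the job is handed in when it is done.

Besides the shell and the picture viewer there is one more tool, called after "Call:" as name(argument=value, ...), one argument or row to a line, values as JSON. servo_tool: Moves the arm, as the interface text tells. Its arguments: {"type":"object","properties":{"series":{"type":"array"},"claw":{"type":"number"},"grip_force":{"type":"number"}},"required":["series"]}

```bash
mkdir -p pics
cat > h.py <<'E'
import numpy as np, cv2
from station import telemetry, eyes, ticket, recognise, trace
def grab(n,f=None):
    im=eyes.grab_frame(n)
    if f: cv2.imwrite('pics/'+f,im[:,:,::-1])
    return im
def cal(n):
    c=eyes.calibration(n);R=cv2.Rodrigues(np.array(c['rvec'],float))[0];return np.array(c['mtx']),c['k1'],R,np.array(c['tvec'],float).ravel()
def ray(n,uv,c=None):
    K,k,R,t=c or cal(n)
    p=cv2.undistortPoints(np.array([[uv]],float),K,np.array([k,0,0,0,0.]))[0,0]
    return -R.T@t, R.T@np.array([p[0],p[1],1])
def atz(n,uv,z,c=None):
    o,d=ray(n,uv,c);return o+d*(z-o[2])/d[2]
def proj(n,P,c=None):
    K,k,R,t=c or cal(n)
    return cv2.projectPoints(np.array(P,float).reshape(-1,1,3),cv2.Rodrigues(R)[0],t,K,np.array([k,0,0,0,0.]))[0][:,0]
E
python3 - <<'E'
from h import *
s=telemetry.get_state();print({k:np.round(v,3).tolist() for k,v in s.items()})
a=grab('scene','s0.png')
for n in ['core_long','core_short','core_thin','bed','frame','carriage','push_tab','knob']:
    print('scene',n,[(np.round(r['position'],3).tolist(),round(r['conf'],2)) for r in recognise('scene',n)][:3])
b=grab('top','t0.png')
for n in ['core_long','core_short','core_thin','bed','frame','carriage','push_tab','knob']:
    print('top',n,[(np.round(r['position'],3).tolist(),round(r['conf'],2)) for r in recognise('top',n)][:3])
for n in ['scene','top']:
    K,k,R,t=cal(n);print(n,-R.T@t,K[0,0],k)
E
```

```text
{'t': 0.0, 'q': [-0.958, 0.359, 0.011, -0.0, -1.224, -0.288], 'qd': [-0.002, -0.002, -0.0, -0.001, -0.001, -0.001], 'joint_efforts': [0.0, -58.272, 29.306, 6.997, 0.007, -0.0], 'eef_pos': [0.215, -0.639, 0.226], 'ee_rot': [3.14, -0.0, -2.817], 'force': [-0.028, 0.629, -0.01], 'moment': [0.0, -0.039, 0.036], 'gripper_force': 0.0, 'width': 0.087}
scene core_long [([0.542, 0.274, 0.038], 0.86)]
scene core_short [([0.417, 0.185, 0.033], 0.71)]
scene core_thin [([0.421, 0.336, 0.04], 0.64)]
scene bed [([0.574, -0.136, 0.011], 0.89)]
scene frame [([0.642, -0.124, 0.097], 0.9), ([0.646, -0.133, 0.156], 0.2)]
scene carriage [([0.527, -0.143, 0.024], 0.56)]
scene push_tab [([0.525, -0.148, 0.017], 0.58)]
scene knob [([0.645, -0.131, 0.155], 0.47)]
top core_long [([0.555, 0.258, 0.05], 0.51)]
top core_short [([0.43, 0.179, 0.038], 0.62)]
top core_thin [([0.556, 0.258, 0.052], 0.65), ([0.418, 0.327, 0.05], 0.44), ([0.429, 0.184, 0.037], 0.16)]
top bed [([0.582, -0.137, 0.009], 0.56)]
top frame [([0.643, -0.126, 0.124], 0.76)]
top carriage [([0.643, -0.126, 0.123], 0.35)]
top push_tab [([0.541, -0.15, 0.017], 0.91), ([0.42, 0.328, 0.051], 0.23)]
top knob []
scene [-0.01286708  0.74310467  0.69683386] 474.94695722648714 -0.06337124462364586
top [0.45967935 0.12065365 0.96133685] 403.8150767050132 -0.1049104641205633
```

View pics/t0.png

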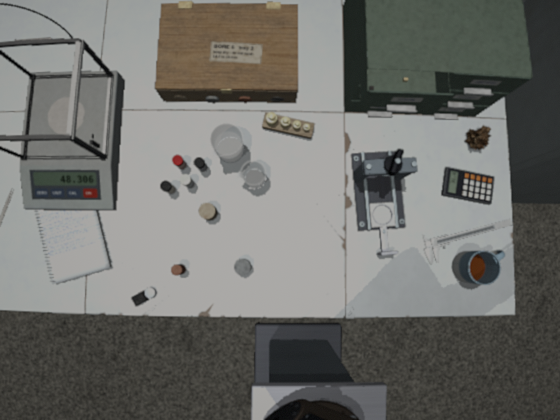

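View pics/s0.png

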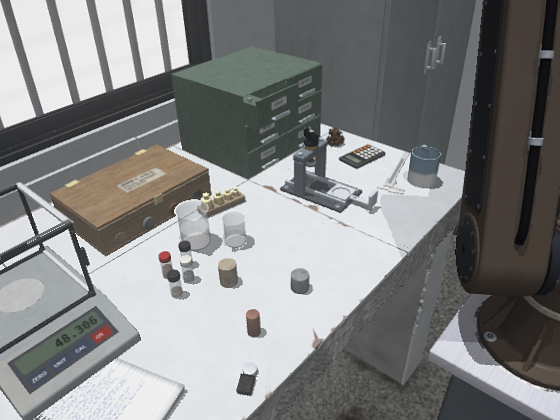

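Run:
```python
from h import *
grab('top')
C=cal('top')
for n,z in [('core_long',.05),('core_short',.038),('core_thin',.05),('frame',.123),('bed',.01),('push_tab',.052)]:
    for r in trace('top',n)[:2]:
        m=r['mask'].astype(np.uint8)
        c=cv2.findContours(m,0,2)[0];c=max(c,key=cv2.contourArea)
        b=cv2.boxPoints(cv2.minAreaRect(c));print(n,round(r['conf'],2),m.sum(),b.round().astype(int).tolist(),[np.round(atz('top',p,z,C)[:2],3).tolist() for p in b])
```

```text
core_long 0.73 266 [[196, 211], [208, 200], [221, 213], [209, 224]] [[0.552, 0.288], [0.579, 0.263], [0.549, 0.233], [0.523, 0.258]]
core_short 0.51 205 [[231, 267], [243, 256], [253, 266], [241, 277]] [[0.427, 0.207], [0.453, 0.182], [0.431, 0.159], [0.404, 0.184]]
core_thin 0.67 142 [[171, 264], [185, 264], [185, 275], [171, 275]] [[0.432, 0.341], [0.432, 0.31], [0.408, 0.309], [0.407, 0.341]]
core_thin 0.64 886 [[368, 204], [393, 202], [398, 254], [373, 257]] [[0.573, -0.105], [0.579, -0.164], [0.458, -0.174], [0.452, -0.115]]
frame 0.71 1214 [[348, 166], [410, 144], [420, 172], [358, 193]] [[0.646, -0.045], [0.697, -0.182], [0.636, -0.202], [0.586, -0.066]]
bed 0.61 2978 [[353, 176], [402, 174], [405, 253], [356, 255]] [[0.646, -0.08], [0.653, -0.201], [0.46, -0.204], [0.456, -0.085]]
push_tab 0.76 974 [[368, 203], [394, 201], [397, 254], [371, 255]] [[0.576, -0.104], [0.58, -0.166], [0.459, -0.17], [0.456, -0.109]]
```

The top view shows the long tan core at about (208,211), the short grey one at (243,267) and the thin red one at (178,269). The press knob is at (395,162) and its tab at (388,252). The scene view agrees, with vials and beakers beyond the long core. I'll go above the carriage first, since it is on the way, and look from there.

Call:
servo_tool(
  series=[
    [[-30, 27, -3, 0], [-30, 27, -3, 0], [-30, 27, -3, 0], [-30, 27, -3, 0], [-30, 27, -3, 0], [-30, 27, -3, 0], [-30, 27, -3, 0], [-30, 27, -3, 0], [-30, 27, -3, 0], [-30, 27, -3, 0]],
  ],
  claw=-1,
)

```text
t: 2.08
eef_pos: [0.4141, -0.2863, 0.2572]
ee_rot: [-3.141, 0.001, -2.817]
force: [0.7, -0.8, 0.5]
width: 0.0877
gripper_force: 0.0
```

Call:
servo_tool(
  series=[
    [[-28, 27, 0, 0], [-28, 27, 0, 0], [-28, 27, 0, 0], [-28, 27, 0, 0], [0, 0, 0, 0.125], [0, 0, 0, 0.125], [0, 0, 0, 0.02], [0, 0, 0, 0], [0, 0, 0, 0], [0, 0, 0, 0]],
  ],
)

```text
t: 2.92
eef_pos: [0.485, -0.1504, 0.2566]
ee_rot: [-3.142, 0.0, -3.085]
force: [-1.2, 0.2, -0.3]
width: 0.0879
gripper_force: 0.0
```

Run:
```python
from h import *
s=telemetry.get_state();print({k:np.round(s[k],3).tolist() for k in ['t','q','eef_pos','ee_rot','force']})
C=cal('wrist');print(-C[2].T@C[3],C[2][2])
a=grab('wrist','w1.png')
for n in ['bed','frame','carriage','push_tab','knob']:
    print(n,[(np.round(r['position'],3).tolist(),round(r['conf'],2)) for r in recognise('wrist',n)][:3])
```

```text
{'t': 2.917, 'q': [0.087, 0.061, -0.302, 0.0, -1.208, -1.601], 'eef_pos': [0.485, -0.15, 0.257], 'ee_rot': [-3.142, 0.0, -3.085], 'force': [-1.188, 0.203, -0.331]}
[ 0.41009747 -0.15401223  0.41457646] [ 0.28096455  0.01482395 -0.95960365]
bed [([0.568, -0.145, 0.006], 0.96)]
frame [([0.639, -0.145, 0.119], 0.91)]
carriage [([0.535, -0.144, 0.017], 0.78)]
push_tab [([0.538, -0.148, 0.018], 0.61)]
knob []
```

View pics/w1.png

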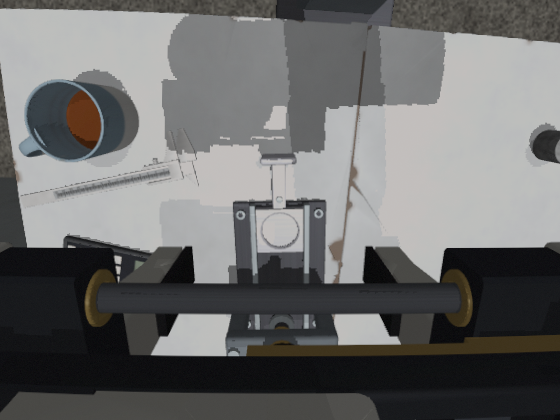

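The wrist view shows the nest ring centred near (280,230), the tab's top at about (278,158), and the bed's near corners at (235,202) and (325,201). I'll measure those and continue towards the core.

Run:
```python
from h import *
C=cal('wrist');im=grab('wrist')
for n,uv,z in [('nest',(280,230),.022),('tabL',(261,163),.052),('tabR',(296,163),.052),('bL',(235,202),.008),('bR',(325,201),.008)]:
    print(n,np.round(atz('wrist',uv,z,C),4))
cv2.imwrite('pics/w1c.png',cv2.resize(im[140:260,220:340,::-1],None,fx=5,fy=5,interpolation=cv2.INTER_CUBIC))
```

```text
nest [ 0.5534 -0.144   0.022 ]
tabL [ 0.4668 -0.1697  0.052 ]
tabR [ 0.4647 -0.1319  0.052 ]
bL [ 0.5245 -0.2021  0.008 ]
bR [ 0.5169 -0.0897  0.008 ]
```

View pics/w1c.png

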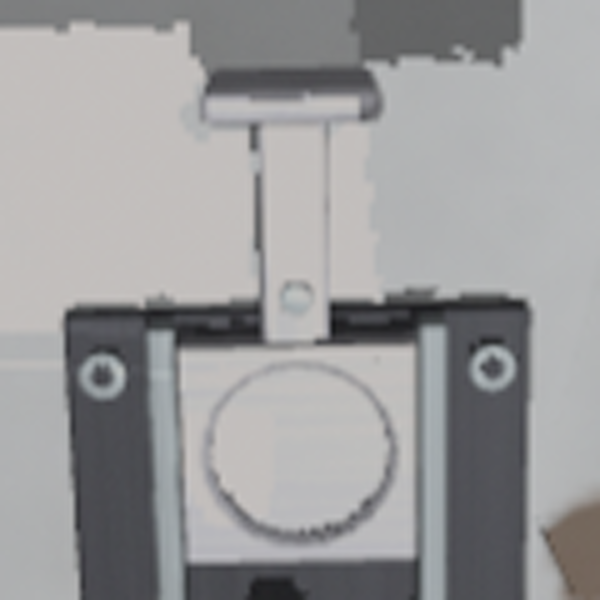

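The nest is at about (0.554,-0.144), the press yaw is about 0.06, and the tab front at x 0.459 matches the expected 95 mm offset. Next I go over to the core.

Call:
servo_tool(
  series=[
    [[-2, 41, 0, 0], [-2, 41, 0, 0], [-2, 41, 0, 0], [-2, 41, 0, 0], [-2, 41, 0, 0], [-2, 41, 0, 0], [-2, 41, 0, 0], [-2, 41, 0, 0], [-2, 41, 0, 0], [-2, 41, 0, 0]],
  ],
)

```text
t: 4.1
eef_pos: [0.4823, 0.2626, 0.2568]
ee_rot: [3.141, 0.0, -3.086]
force: [1.3, -0.1, 0.6]
width: 0.0879
gripper_force: 0.0
```

Call:
servo_tool(
  series=[
    [[0, 0, 10, 0], [0, 0, 10, 0], [0, 0, 10, 0], [0, 0, 10, 0], [0, 0, 10, 0], [0, 0, 0, 0], [0, 0, 0, 0], [0, 0, 0, 0], [0, 0, 0, 0], [0, 0, 0, 0]],
  ],
)

```text
t: 4.93
eef_pos: [0.4831, 0.2605, 0.2072]
ee_rot: [3.141, 0.001, -3.087]
force: [-0.2, -0.1, 0.3]
width: 0.0879
gripper_force: 0.0
```

Run:
```python
from h import *
s=telemetry.get_state();print({k:np.round(s[k],3).tolist() for k in ['t','q','eef_pos','ee_rot','force']})
C=cal('wrist')
a=grab('wrist','w2.png')
for n in ['core_long','core_short','core_thin']:
    print(n,[(np.round(r['position'],3).tolist(),round(r['conf'],2)) for r in recognise('wrist',n)][:3])
```

```text
{'t': 4.933, 'q': [0.852, 0.165, -0.298, 0.0, -1.107, -2.368], 'eef_pos': [0.483, 0.261, 0.207], 'ee_rot': [3.141, 0.001, -3.087], 'force': [-0.247, -0.05, 0.338]}
core_long [([0.544, 0.261, 0.049], 0.8)]
core_short []
core_thin [([0.418, 0.327, 0.051], 0.81)]
```

View pics/w2.png

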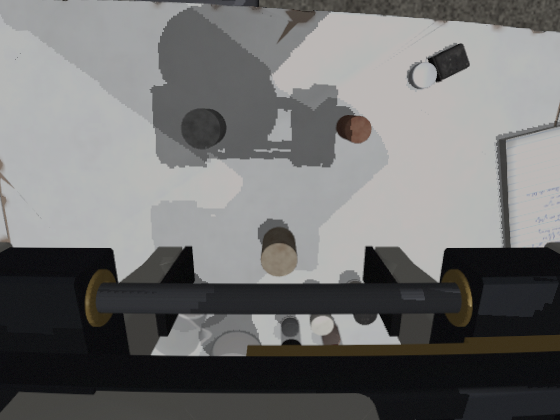

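The core's top disc is centred near (279.5,259), clear of the other cores. The vials lie beyond it at rows 285 to 340.

```bash
cat >> h.py <<'E'
def to(p,yaw=None):
    s=telemetry.get_state();e=np.array(s['eef_pos']);R=cv2.Rodrigues(np.zeros(3))[0]
    from scipy.spatial.transform import Rotation as Ro
    R=Ro.from_euler('xyz',s['ee_rot']).as_matrix()
    print('tcp',e.round(4),'tool shift mm',(R.T@(np.array(p)-e)*1000).round(1),'yaw',round(s['ee_rot'][2],3))
E
python3 - <<'E'
from h import *
C=cal('wrist')
print(*[atz('wrist',p,.05,C).round(4) for p in [(279.5,259),(262,259),(297,259),(280,276),(280,242)]])
P=atz('wrist',(279.5,259),.05,C);to([P[0],P[1],.015])
im=cv2.imread('pics/w2.png');cv2.imwrite('pics/w2c.png',cv2.resize(im[215:345,200:380],None,fx=4,fy=4,interpolation=cv2.INTER_CUBIC))
E
```

```text
[0.5542 0.2662 0.05  ] [0.5552 0.2484 0.05  ] [0.5532 0.284  0.05  ] [0.5734 0.2678 0.05  ] [0.5355 0.2657 0.05  ]
tcp [0.4828 0.2606 0.2068] tool shift mm [-71.5   1.7 191.8] yaw -3.087
```

View pics/w2c.png

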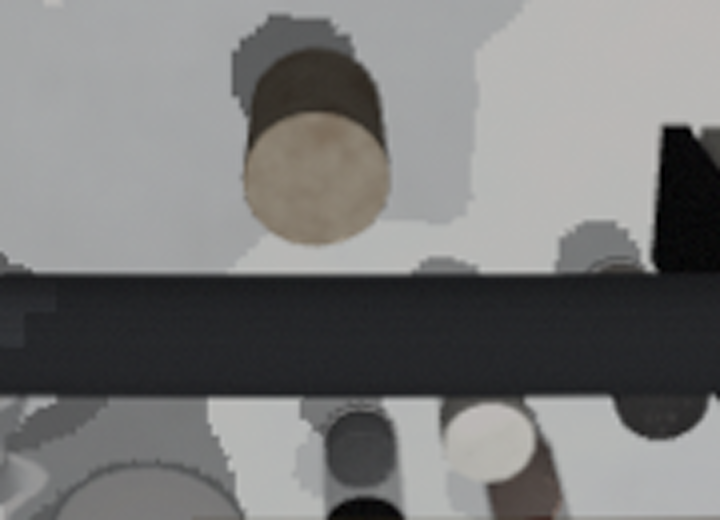

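Call:
servo_tool(
  series=[
    [[-24, 0.5, 10, 0], [-24, 0.5, 10, 0], [-23.5, 0.5, 10, 0], [0, 0, 25, 0], [0, 0, 25, 0], [0, 0, 25, 0], [0, 0, 25, 0], [0, 0, 25, 0], [0, 0, 20, 0], [0, 0, 14, 0]],
  ],
)

```text
t: 5.97
eef_pos: [0.5532, 0.2653, 0.0153]
ee_rot: [-3.14, -0.002, -3.087]
force: [0.3, -0.3, 0.8]
width: 0.0878
gripper_force: 0.0
```

Call:
servo_tool(
  series=[
    [[0, 0, 0, 0], [0, 0, 0, 0], [0, 0, 0, 0], [0, 0, 0, 0], [0, 0, 0, 0], [0, 0, 0, 0], [0, 0, 0, 0], [0, 0, 0, 0], [0, 0, 0, 0], [0, 0, 0, 0]],
  ],
  claw=1,
  grip_force=25,
)

```text
t: 6.8
eef_pos: [0.5541, 0.266, 0.0179]
ee_rot: [3.141, 0.0, -3.087]
force: [-1.5, -0.5, 4.1]
width: 0.0374
gripper_force: 25.0
```

Call:
servo_tool(
  series=[
    [[0, 0, -10, 0], [0, 0, -20, 0], [0, 0, -30, 0], [0, 0, -30, 0], [0, 0, -22, 0], [1.5, -25, 0, 0], [2, -38, 0, 0], [2, -38, 0, 0], [2, -38, 0, 0], [2, -38, 0, 0]],
  ],
)

```text
t: 7.63
eef_pos: [0.5537, 0.0871, 0.1301]
ee_rot: [3.141, 0.0, -3.086]
force: [0.3, -0.6, -1.1]
width: 0.0373
gripper_force: 25.0
```

Call:
servo_tool(
  series=[
    [[2, -38, 0, 0], [2, -38, 0, 0], [2, -38, 0, 0], [2, -38, 0, 0], [2, -38, 0, 0], [2, -30, 0, 0], [1, -12, 0, 0], [0, 0, 0, 0], [0, 0, 0, 0], [0, 0, 0, 0]],
  ],
)

```text
t: 8.47
eef_pos: [0.5539, -0.1431, 0.1297]
ee_rot: [3.141, 0.0, -3.087]
force: [0.6, -0.3, -0.8]
width: 0.0371
gripper_force: 25.0
```

Run:
```python
from h import *
to([.5545,-.144,.036])
s=telemetry.get_state();print(s['width'],s['gripper_force'],s['t'])
C=cal('wrist')
grab('wrist','w3.png')
```

```text
tcp [ 0.5539 -0.1431  0.1297] tool shift mm [-0.5 -0.9 93.7] yaw -3.087
0.037124528345286636 24.999825954437256 8.4667
```

View pics/w3.png

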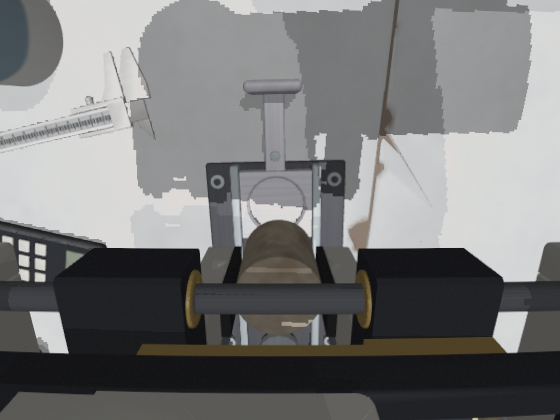

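The core is held upright, and the nest ring spans roughly columns 248 to 305 with its top at row 175. I'll check that against the predicted circle.

Run:
```python
from h import *
C=cal('wrist');im=cv2.imread('pics/w3.png')
a=np.linspace(0,2*np.pi,200)
def circ(c,r): return np.array([[c[0]+r*np.cos(t),c[1]+r*np.sin(t),c[2]] for t in a])
for c in [(.5545,-.144,.022)]:
    p=proj('wrist',circ(c,.0225),C);print(p.min(0),p.max(0))
print('tab corners',proj('wrist',[[.4594+.0012,-.1497-.02,.052],[.4594-.0012,-.1497+.02,.052]],C))
big=cv2.resize(im[60:280,190:360],None,fx=3.5,fy=2.7,interpolation=cv2.INTER_CUBIC)
q=((p-[190,60]+.5)*[3.5,2.7]).astype(int);cv2.polylines(big,[q.reshape(-1,1,2)],True,(0,0,255),1)
cv2.imwrite('pics/w3c.png',big)
```

```text
[248.78603358 178.02488635] [303.67263544 230.84384588]
tab corners [[244.84524254  78.650197  ]
 [305.58903395  78.41137105]]
```

View pics/w3c.png

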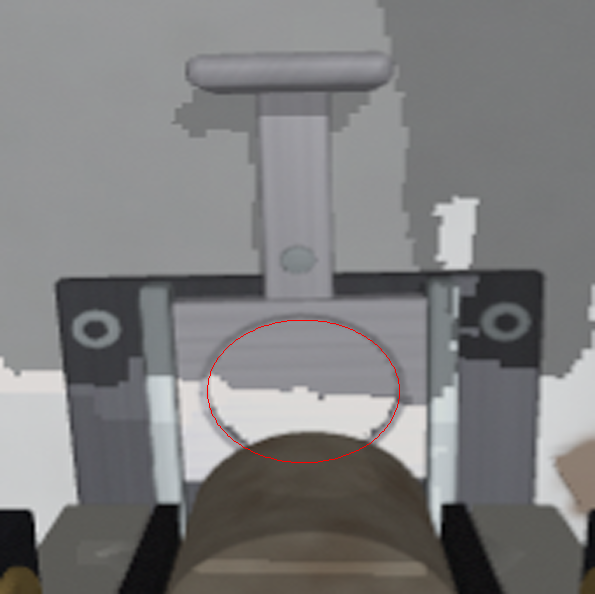

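Call:
servo_tool(
  series=[
    [[-0.5, -0.9, 15, 0], [0, 0, 20, 0], [0, 0, 20, 0], [0, 0, 15, 0], [0, 0, 10, 0], [0, 0, 5, 0], [0, 0, 3, 0], [0, 0, 3, 0], [0, 0, 3, 0], [0, 0, 0, 0]],
  ],
)

```text
t: 9.35
eef_pos: [0.5547, -0.1445, 0.0357]
ee_rot: [3.142, 0.0, -3.087]
force: [-0.7, 0.5, -1.3]
width: 0.0376
gripper_force: 25.0
```

Call:
servo_tool(
  series=[
    [[0, 0, 0.5, 0], [0, 0, 0, 0], [0, 0, 0, 0], [0, 0, 0, 0], [0, 0, 0, 0], [0, 0, 0, 0], [0, 0, 0, 0], [0, 0, 0, 0], [0, 0, 0, 0], [0, 0, 0, 0]],
  ],
  claw=-1,
)

```text
t: 10.18
eef_pos: [0.5545, -0.1446, 0.035]
ee_rot: [-3.142, -0.0, -3.087]
force: [-0.7, -1.0, -0.1]
width: 0.0872
gripper_force: 0.0
```

Call:
servo_tool(
  series=[
    [[0, 0, -15, 0], [0, 0, -25, 0], [0, 0, -25, 0], [0, 0, -20, 0], [35, 0, 0, 0], [40, 0, 0, 0], [40, 0, 0, 0], [40, 0, 0, 0], [0, 0, 0, 0], [0, 0, 0, 0]],
  ],
)

```text
t: 11.02
eef_pos: [0.3979, -0.1532, 0.1206]
ee_rot: [3.141, 0.001, -3.087]
force: [1.1, -0.4, 0.3]
width: 0.0876
gripper_force: 0.0
```

Run:
```python
from h import *
to([.44,-.151,.035]);C=cal('wrist')
grab('wrist','w4.png')
for n in ['core_long']:
    print(n,[(np.round(r['position'],3).tolist(),round(r['conf'],2)) for r in recognise('wrist',n)][:3])
print('top disc expected px',proj('wrist',[[.5545,-.144,.067]],C))
```

```text
tcp [ 0.3979 -0.1532  0.1206] tool shift mm [-42.   -0.1  85.7] yaw -3.087
core_long []
top disc expected px [[278.32082505 408.78064335]]
```

View pics/w4.png

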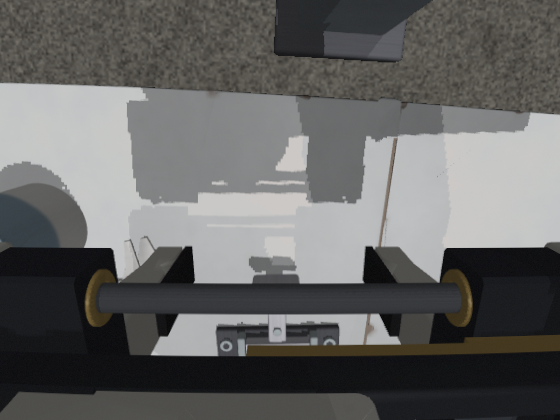

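The core is out of the wrist's view here, so I'll verify with the scene camera while shutting the fingers and going down in front of the tab.

Call:
servo_tool(
  series=[
    [[0, 0, 10, 0], [0, 0, 15, 0], [0, 0, 15, 0], [0, 0, 15, 0], [0, 0, 15, 0], [0, 0, 10, 0], [0, 0, 5, 0], [0, 0, 0, 0], [0, 0, 0, 0], [0, 0, 0, 0]],
  ],
  claw=1,
  grip_force=10,
)

```text
t: 11.95
eef_pos: [0.4005, -0.153, 0.0355]
ee_rot: [-3.141, 0.001, -3.086]
force: [0.5, -0.9, 0.9]
width: 0.0262
gripper_force: 0.0
```

Run:
```python
from h import *
to([.45,-.151,.035]);C=cal('scene')
im=grab('scene')
for n in ['core_long','push_tab','knob']:
    print(n,[(np.round(r['position'],3).tolist(),round(r['conf'],2)) for r in recognise('scene',n)][:3])
print(proj('scene',[[.5545,-.144,.017],[.5545,-.144,.067],[.654,-.138,.157]],C).round())
cv2.imwrite('pics/s4c.png',cv2.resize(im[110:230,260:400,::-1],None,fx=5,fy=5,interpolation=cv2.INTER_CUBIC))
```

```text
tcp [ 0.4005 -0.153   0.0355] tool shift mm [-49.5  -0.7   0.5] yaw -3.086
core_long [([0.547, -0.13, 0.054], 0.82)]
push_tab [([0.514, -0.147, 0.021], 0.66)]
knob [([0.644, -0.132, 0.157], 0.79)]
[[340. 192.]
 [341. 176.]
 [310. 134.]]
```

View pics/s4c.png

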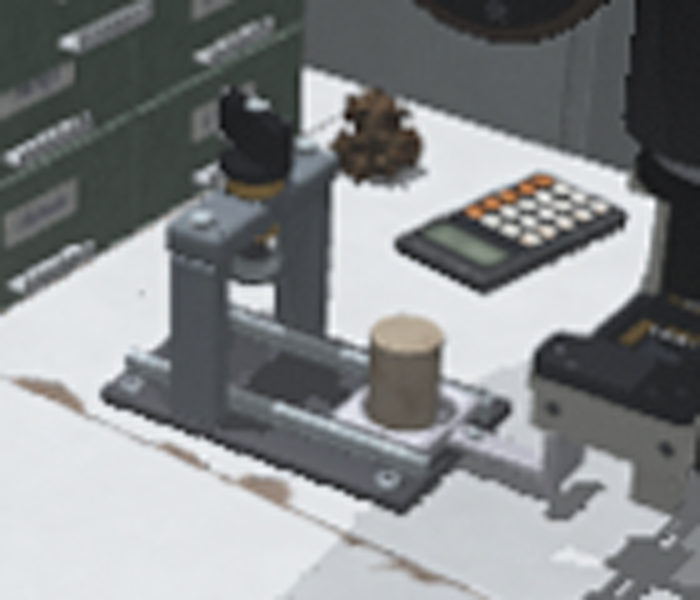

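The core stands upright in the nest. Next I push the carriage.

Call:
servo_tool(
  series=[
    [[-10, 0, 0, 0], [-10, 0, 0, 0], [-10, 0, 0, 0], [-6, 0, 0, 0], [-3, 0, 0, 0], [-3, 0, 0, 0], [-3, 0, 0, 0], [-3, 0, 0, 0], [-3, 0, 0, 0], [-3, 0, 0, 0]],
  ],
)

```text
t: 12.98
eef_pos: [0.453, -0.1501, 0.0349]
ee_rot: [3.141, -0.001, -3.087]
force: [-2.5, 1.5, 1.0]
width: 0.0003
gripper_force: 1.1
```

Call:
servo_tool(
  series=[
    [[-4, 0, 0, 0], [-5, 0, 0, 0], [-5, 0, 0, 0], [-5, 0, 0, 0], [-5, 0, 0, 0], [-5, 0, 0, 0], [-5, 0, 0, 0], [-5, 0, 0, 0], [-5, 0, 0, 0], [-5, 0, 0, 0]],
  ],
)

```text
t: 13.82
eef_pos: [0.5031, -0.1474, 0.035]
ee_rot: [-3.142, -0.0, -3.087]
force: [-1.8, 0.6, 0.3]
width: 0.0003
gripper_force: 1.1
```

Call:
servo_tool(
  series=[
    [[-5, 0, 0, 0], [-5, 0, 0, 0], [-5, 0, 0, 0], [-5, 0, 0, 0], [-5, 0, 0, 0], [-4, 0, 0, 0], [-4, 0, 0, 0], [-3, 0, 0, 0], [-3, 0, 0, 0], [-2, 0, 0, 0]],
  ],
)

```text
t: 14.65
eef_pos: [0.5437, -0.1452, 0.035]
ee_rot: [3.142, -0.0, -3.087]
force: [-7.4, 1.0, 3.7]
width: 0.0004
gripper_force: 4.4
```

Call:
servo_tool(
  series=[
    [[-1, 0, 0, 0], [-1, 0, 0, 0], [-1, 0, 0, 0], [-1, 0, 0, 0], [-1, 0, 0, 0], [-1, 0, 0, 0], [-1, 0, 0, 0], [0, 0, 0, 0], [0, 0, 0, 0], [0, 0, 0, 0]],
  ],
)

```text
t: 15.48
eef_pos: [0.5438, -0.1455, 0.0342]
ee_rot: [3.141, -0.012, -3.088]
force: [-19.0, 2.1, 13.5]
width: 0.0004
gripper_force: 9.6
```

The arm has reached a hard stop. I'll back off, rise, and check the carriage position.

Call:
servo_tool(
  series=[
    [[5, 0, 0, 0], [12, 0, 0, 0], [20, 0, 0, 0], [25, 0, 0, 0], [10, 0, -20, 0], [0, 0, -40, 0], [0, 0, -40, 0], [0, 0, -40, 0], [0, 0, -20, 0], [0, 0, 0, 0]],
  ],
  claw=-1,
)

```text
t: 16.32
eef_pos: [0.4825, -0.1492, 0.2014]
ee_rot: [-3.14, 0.012, -3.086]
force: [0.8, -0.4, 0.8]
width: 0.0615
gripper_force: 0.0
```

Run:
```python
from h import *
s=telemetry.get_state();print(s['q'][5],s['ee_rot'],s['eef_pos'],s['t'])
for cam in ['scene','wrist','top']:
    C=cal(cam);im=grab(cam)
    np.save('pics/%s5.npy'%cam,im)
    for n in ['core_long','push_tab','knob','frame']:
        rp=[(np.round(r['position'],3).tolist(),round(r['conf'],2)) for r in recognise(cam,n)][:2]
        tr=trace(cam,n)[:1]
        o=''
        if tr:
            m=tr[0]['mask'].astype(np.uint8);np.save('pics/%s5_%s.npy'%(cam,n),m)
            c=max(cv2.findContours(m,0,2)[0],key=cv2.contourArea);o=[np.round(v).tolist() if not np.isscalar(v) else round(v) for v in cv2.minAreaRect(c)],cv2.boundingRect(c),round(tr[0]['conf'],2)
        print(cam,n,rp,o)
    f=np.array([.9982,.06,0]);l=np.array([-.06,.9982,0])
    T=np.array([.4597,-.1497,.052])+.1*f
    print(cam,'exp tab front corners',proj(cam,[T-.02*l,T+.02*l],C).round(1).tolist(),'core',proj(cam,[[.654,-.138,.017],[.654,-.138,.067],[.654,-.138,.157]],C).round(1).tolist())
```

```text
-1.6074550658390765 [-3.14002774  0.01180971 -3.08595167] [ 0.48251706 -0.14922088  0.20141628] 16.3167
scene core_long [([0.636, -0.125, 0.048], 0.51)] ([[311.0, 176.0], [17.0, 10.0], 90], (306, 167, 11, 18), 0.65)
scene push_tab [([0.581, -0.138, 0.018], 0.68)] 
scene knob [([0.643, -0.13, 0.156], 0.61)] ([[311.0, 136.0], [19.0, 14.0], 90], (304, 127, 15, 20), 0.8)
scene frame [([0.642, -0.129, 0.096], 0.68)] ([[309.0, 161.0], [33.0, 66.0], 4], (293, 128, 35, 66), 0.91)
scene exp tab front corners [[343.4, 176.7], [335.3, 183.4]] core [[308.8, 180.4], [309.2, 164.4], [309.8, 133.7]]
wrist core_long [([0.633, -0.139, 0.038], 0.8)] ([[280.0, 333.0], [24.0, 33.0], 88], (264, 321, 34, 25), 0.88)
wrist push_tab [([0.58, -0.141, 0.023], 0.69)] ([[278.0, 268.0], [26.0, 38.0], 90], (259, 255, 39, 27), 0.91)
wrist knob [([0.64, -0.18, 0.04], 0.22)] ([[278.0, 269.0], [28.0, 39.0], 87], (259, 255, 40, 29), 0.72)
wrist frame [([0.64, -0.182, 0.043], 0.96), ([0.553, -0.146, 0.008], 0.5)] ([[235.0, 337.0], [20.0, 38.0], 9], (223, 319, 23, 37), 0.96)
wrist exp tab front corners [[258.2, 274.7], [298.7, 274.6]] core [[278.8, 333.4], [278.9, 363.9], [278.9, 445.3]]
top core_long [([0.624, -0.138, 0.017], 0.22)] 
top push_tab [([0.626, -0.139, 0.018], 0.55)] ([[378.0, 189.0], [23.0, 22.0], 3], (367, 177, 24, 24), 0.73)
top knob [([0.646, -0.133, 0.161], 0.61)] ([[395.0, 161.0], [18.0, 25.0], 45], (384, 148, 20, 27), 0.66)
top frame [([0.644, -0.128, 0.124], 0.72)] ([[385.0, 168.0], [29.0, 66.0], 72], (353, 149, 65, 33), 0.56)
top exp tab front corners [[393.5, 209.6], [376.5, 210.4]] core [[377.8, 172.5], [383.6, 168.2], [395.7, 159.2]]
```

Run:
```python
from h import *
from itertools import product
C=cal('wrist');im=grab('wrist').astype(int);print(telemetry.get_state()['eef_pos'])
print('col profile 268..', [(r,im[r,266:272].mean().round().astype(int)) for r in range(250,292)])
f=np.array([.9982,.06,0]);T=np.array([.4597,-.1497,.052])+.1*f
print('exp front top/ back top/front bottom',proj('wrist',[T,T+.008*f,T-[0,0,.04]],C)[:,1])
def sil(cam,C,x,y,th):
    m=np.zeros((420,560),np.uint8)
    c,s=np.cos(th),np.sin(th)
    B=[[x+c*a-s*b,y+s*a+c*b,z] for a in(-.028,.028) for b in(-.007,.007) for z in(.141,.169)]
    D=[[x+.02*np.cos(t),y+.02*np.sin(t),z] for t in np.linspace(0,6.28,30) for z in(.129,.141)]
    for P in(B,D): cv2.fillConvexPoly(m,cv2.convexHull((proj(cam,P,C)*16).round().astype(np.int32)),1,shift=4)
    return m>0
M={c:np.load(f'pics/{c}5_knob.npy')>0 for c in('scene','top')};CC={c:cal(c) for c in M}
for cams in(['scene'],['top'],['scene','top']):
    res=[]
    for dx,dy,th in product(np.arange(-.008,.009,.004),np.arange(-.008,.009,.004),np.arange(-1.57,1.57,.1)):
        v=np.mean([(M[c]&(S:=sil(c,CC[c],.654+dx,-.138+dy,th))).sum()/(M[c]|S).sum() for c in cams])
        res.append((v,dx,dy,th))
    res.sort(reverse=True);print(cams,np.round(res[:6],3).tolist())
```

```text
[ 0.47861153 -0.14872393  0.19505085]
col profile 268.. [(250, np.int64(48)), (251, np.int64(42)), (252, np.int64(37)), (253, np.int64(37)), (254, np.int64(36)), (255, np.int64(64)), (256, np.int64(74)), (257, np.int64(73)), (258, np.int64(74)), (259, np.int64(74)), (260, np.int64(74)), (261, np.int64(74)), (262, np.int64(74)), (263, np.int64(74)), (264, np.int64(74)), (265, np.int64(74)), (266, np.int64(75)), (267, np.int64(74)), (268, np.int64(74)), (269, np.int64(79)), (270, np.int64(107)), (271, np.int64(138)), (272, np.int64(163)), (273, np.int64(183)), (274, np.int64(180)), (275, np.int64(167)), (276, np.int64(146)), (277, np.int64(104)), (278, np.int64(83)), (279, np.int64(83)), (280, np.int64(82)), (281, np.int64(82)), (282, np.int64(74)), (283, np.int64(49)), (284, np.int64(34)), (285, np.int64(34)), (286, np.int64(36)), (287, np.int64(38)), (288, np.int64(36)), (289, np.int64(43)), (290, np.int64(47)), (291, np.int64(48))]
exp front top/ back top/front bottom [273.7171376  280.9502295  256.76415642]
['scene'] [[0.768, 0.0, -0.004, -0.57], [0.766, 0.0, -0.004, -0.47], [0.763, 0.004, -0.008, -0.57], [0.754, -0.004, 0.0, -0.47], [0.748, 0.0, -0.008, -0.57], [0.746, 0.004, -0.008, -0.47]]
['top'] [[0.807, -0.004, 0.0, -0.37], [0.791, -0.004, 0.0, -0.47], [0.791, -0.004, 0.0, -0.27], [0.776, -0.004, 0.0, -0.17], [0.77, 0.0, 0.0, -0.27], [0.763, 0.0, 0.0, -0.37]]
['scene', 'top'] [[0.773, -0.004, 0.0, -0.47], [0.759, -0.004, 0.0, -0.37], [0.753, 0.0, -0.004, -0.47], [0.751, -0.004, 0.0, -0.57], [0.747, 0.0, -0.004, -0.57], [0.741, -0.008, 0.004, -0.47]]
```

The tab edges match full insertion. The knob wing's yaw is about -0.45 with its axis near (0.652,-0.139). I'll go above it and turn the tool to align.

Call:
servo_tool(
  series=[
    [[-10, 0, -20, -0.12], [0, 0, -20, -0.12], [0, 0, 0, -0.12], [0, 0, 0, -0.12], [0, 0, 0, -0.12], [0, 0, 0, -0.12], [0, 0, 0, -0.12], [0, 0, 0, -0.12], [0, 0, 0, -0.12], [0, 0, 0, -0.12]],
  ],
)

```text
t: 18.55
eef_pos: [0.4886, -0.1482, 0.235]
ee_rot: [3.142, -0.0, -1.881]
force: [0.3, 0.7, 0.1]
width: 0.0878
gripper_force: 0.0
```

Call:
servo_tool(
  series=[
    [[0, 0, 0, -0.12], [0, 0, 0, -0.12], [0, 0, 0, -0.12], [0, 0, 0, -0.12], [0, 0, 0, -0.12], [0, 0, 0, -0.12], [0, 0, 0, -0.12], [0, 0, 0, -0.12], [0, 0, 0, -0.12], [0, 0, 0, -0.12]],
  ],
)

```text
t: 19.38
eef_pos: [0.4886, -0.1482, 0.235]
ee_rot: [3.142, 0.0, -0.681]
force: [-0.2, 0.7, 0.2]
width: 0.0878
gripper_force: 0.0
```

Run:
```python
from h import *
to([.652,-.139,.235]);s=telemetry.get_state();print(s['q'],s['t'])
```

```text
tcp [ 0.4886 -0.1482  0.235 ] tool shift mm [ 121.2 -110.     0. ] yaw -0.681
[ 9.06077651e-02  8.03178230e-02 -3.31050152e-01 -3.94418364e-05
 -1.15947109e+00  7.99353405e-01] 19.3833
```

Call:
servo_tool(
  series=[
    [[24, -22, 0, 0], [24, -22, 0, 0], [24, -22, 0, 0], [24, -22, 0, 0], [25, -22, 0, 0], [0, 0, 0, -0.12], [0, 0, 0, -0.11], [0, 0, 0, 0], [0, 0, 0, 0], [0, 0, 0, 0]],
  ],
)

```text
t: 20.22
eef_pos: [0.6517, -0.1399, 0.2352]
ee_rot: [-3.142, -0.0, -0.46]
force: [-0.1, -0.4, 0.5]
width: 0.0874
gripper_force: 0.0
```

```bash
cat > fit.py <<'E'
from h import *
from scipy.optimize import differential_evolution
def sil(cam,C,x,y,th):
    m=np.zeros((420,560),np.uint8);c,s=np.cos(th),np.sin(th)
    B=[[x+c*a-s*b,y+s*a+c*b,z] for a in(-.028,.028) for b in(-.007,.007) for z in(.141,.169)]
    D=[[x+.02*np.cos(t),y+.02*np.sin(t),z] for t in np.linspace(0,6.28,30) for z in(.129,.141)]
    for P in(B,D): cv2.fillConvexPoly(m,cv2.convexHull((proj(cam,P,C)*16).round().astype(np.int32)),1,shift=4)
    return m>0
E
python3 - <<'E'
from fit import *
to([.652,-.139,.235]);C=cal('wrist');im=grab('wrist');cv2.imwrite('pics/w6.png',im[:,:,::-1])
print(recognise('wrist','knob')[:2])
for r in trace('wrist','knob')[:2]:
    m=r['mask'];print(r['conf'],m.sum(),np.argwhere(m).min(0),np.argwhere(m).max(0));np.save('pics/w6k.npy',m)
    g=differential_evolution(lambda v:-(m&(S:=sil('wrist',C,*v))).sum()/(m|S).sum(),[(.635,.67),(-.155,-.12),(-1.2,.4)],seed=1,maxiter=25,popsize=12)
    print(g.x,g.fun)
P=proj('wrist',[[.652,-.139,.169],[.652,-.139,.141]],C);print(P)
x,y=P[0].astype(int);print(cv2.resize(cv2.cvtColor(im,cv2.COLOR_RGB2GRAY)[max(0,y-80):y+80,x-90:x+90],(30,26),interpolation=cv2.INTER_AREA))
E
```

```text
tcp [ 0.6517 -0.1399  0.2352] tool shift mm [-0.2 -0.9  0.2] yaw -0.46
[{'position': [0.6512, -0.1385, 0.1667], 'conf': 0.88}]
0.6 2561 [180 252] [259 302]
[ 0.65077563 -0.13742923 -0.35413768] -0.9049133969600566
[[277.95057401 223.19302021]
 [277.9447173  211.63505392]]
[[114 117 187 193 193 195 200 157 108 106 103 102  98  88  88  87 114 160
   84  87  81  95 178 194 205 205 205 204 204 204]
 [137 114 170 190 193 172 151  86 103 105 104  93  87  87  91 141 188 159
  121  76  60  60  78 160 200 205 205 204 204 204]
 [180 117 159 185 130  90 166 116  98  99  92  88  87 122 179 193 195 174
  164  91  61  61  79 100 140 201 205 204 204 204]
 [193 149 173 160  91 130 110 181  88  87  88 108 159 158 124 124 167 185
  159 120  78 105 118 119 110 177 205 205 204 204]
 [193 187 159 192 133 127 108 128 142  91 148 189 140  85  90  82  72 124
  107  99 125 132 130 134 123 134 192 205 204 204]
 [192 192 165 183 182 104  88  88 151 166 138 122 100 130 136 133  77  88
  112 121 122 120 121 170 165 110 179 202 205 205]
 [190 190 190 157 189 156  87  87  99 165 110  97  81  36  22  27  62 104
  1
[... 1723 characters left out ...]
107 108 105  51  42  43
   82  61  46  54  70 112 141 142 142 141 141  69]
 [ 13 158 204 203 201 169 123 108 107 108 107 103  97 108 108  93  55  70
   58  83  52  81 126 142 142 142 142 142 141  62]
 [ 18 138 174 167 141 117  96  96  96  96  96  97  84  96  96  96  71  57
   41  75  88  96  98 118 124 124 123 132 158  79]
 [ 50  51  51  51  50  50  49  50  49  49  50  49  50  50  50  50  50  49
   50  50  49  50  50  48  40  39  46  40  39  39]
 [ 69  53  73  70  56  75  72  59  75  71  64  75  73  66  75  73  69  75
   74  61  55  74  63  47  45  45  46  45  45  45]
 [ 47  47  56  47  47  59  48  47  62  48  50  66  50  52  67  50  56  69
   51  47  48  53  47  47  47  47  47  47  47  47]]
```

The fit is good, with IoU 0.90: the axis is at (0.651,-0.1375) and the wing yaw is -0.36. I'll correct, descend and grip.

Call:
servo_tool(
  series=[
    [[-2, -2, 0, -0.1], [0, 0, 10, 0], [0, 0, 15, 0], [0, 0, 15, 0], [0, 0, 15, 0], [0, 0, 15, 0], [0, 0, 12, 0], [0, 0, 8, 0], [0, 0, 0, 0], [0, 0, 0, 0]],
  ],
)

```text
t: 21.2
eef_pos: [0.651, -0.1373, 0.1449]
ee_rot: [3.141, 0.0, -0.358]
force: [0.1, -0.6, 1.3]
width: 0.0874
gripper_force: 0.0
```

Run:
```python
from fit import *
to([.6508,-.1375,.146])
C=cal('wrist');im=grab('wrist');print([round(r['conf'],2) for r in recognise('wrist','knob')],recognise('wrist','knob')[:1])
```

```text
tcp [ 0.651  -0.1373  0.1449] tool shift mm [-0.1  0.3 -1.1] yaw -0.358
[0.94] [{'position': [0.6612, -0.1403, 0.1653], 'conf': 0.94}]
```

Call:
servo_tool(
  series=[
    [[0, 0, 0, 0], [0, 0, 0, 0], [0, 0, 0, 0], [0, 0, 0, 0], [0, 0, 0, 0], [0, 0, 0, 0], [0, 0, 0, 0], [0, 0, 0, 0], [0, 0, 0, 0], [0, 0, 0, 0]],
  ],
  claw=1,
  grip_force=55,
)

```text
t: 22.18
eef_pos: [0.651, -0.1372, 0.145]
ee_rot: [3.142, 0.0, -0.357]
force: [-0.8, -1.3, -0.4]
width: 0.0266
gripper_force: 0.0
```

```bash
cat > st.py <<'E'
from h import *
s=telemetry.get_state();print('t',round(s['t'],2),'yaw',round(s['ee_rot'][2],4),'M',np.round(s['moment'],3),'F',np.round(s['force'],1),'tau6',round(s['joint_efforts'][5],3),'q6',round(s['q'][5],3),'w',round(s['width'],4),s['gripper_force'],np.round(s['eef_pos'],4))
E
python3 st.py
```

```text
t 22.18 yaw -0.3568 M [-0.095  0.126  0.009] F [-0.8 -1.3 -0.4] tau6 -0.0 q6 1.129 w 0.0266 0.0 [ 0.651  -0.1372  0.145 ]
```

Call:
servo_tool(
  series=[
    [[0, 0, 0, 0], [0, 0, 0, 0], [0, 0, 0, 0], [0, 0, 0, 0], [0, 0, 0, 0], [0, 0, 0, 0], [0, 0, 0, 0.02], [0, 0, 0, 0.03], [0, 0, 0, 0.05], [0, 0, 0, 0.05]],
  ],
)

```text
t: 23.02
eef_pos: [0.6506, -0.1381, 0.1451]
ee_rot: [3.14, 0.0, -0.509]
force: [-1.3, -6.4, -0.5]
width: 0.0139
gripper_force: 55.0
```

```bash
python3 st.py
```

```text
t 23.02 yaw -0.5092 M [-2.213  0.526  0.191] F [-1.3 -6.4 -0.5] tau6 0.848 q6 0.977 w 0.0139 54.987523555755615 [ 0.6506 -0.1381  0.1451]
```

Call:
servo_tool(
  series=[
    [[0, 0, 0, 0.03], [0, 0, 0, 0.03], [0, 0, 0, 0.03], [0, 0, 0, 0.03], [0, 0, 0, 0.03], [0, 0, 0, 0.03], [0, 0, 0, 0.03], [0, 0, 0, 0.03], [0, 0, 0, 0.03], [0, 0, 0, 0.03]],
  ],
)

```text
t: 23.85
eef_pos: [0.6504, -0.1383, 0.1451]
ee_rot: [3.14, -0.0, -0.808]
force: [-1.9, -6.2, -0.2]
width: 0.0137
gripper_force: 55.0
```

```bash
python3 st.py
```

```text
t 23.85 yaw -0.8084 M [-2.443  0.734  0.26 ] F [-1.9 -6.2 -0.2] tau6 0.375 q6 0.678 w 0.0137 54.98831391334534 [ 0.6504 -0.1383  0.1451]
```

Call:
servo_tool(
  series=[
    [[0, 0, 0, 0.03], [0, 0, 0, 0.03], [0, 0, 0, 0.03], [0, 0, 0, 0.03], [0, 0, 0, 0.03], [0, 0, 0, 0.03], [0, 0, 0, 0.03], [0, 0, 0, 0.03], [0, 0, 0, 0.03], [0, 0, 0, 0.03]],
  ],
)

```text
t: 24.68
eef_pos: [0.6502, -0.1385, 0.1451]
ee_rot: [3.14, -0.001, -1.108]
force: [-2.0, -7.8, 0.2]
width: 0.0136
gripper_force: 55.0
```

```bash
python3 st.py
```

```text
t 24.68 yaw -1.1085 M [-2.617  0.933  0.215] F [-2.  -7.8  0.2] tau6 0.375 q6 0.378 w 0.0136 54.98838543891907 [ 0.6502 -0.1385  0.1451]
```

tau6 is a steady 0.375 during free turning, so I'll use it to spot contact.

Call:
servo_tool(
  series=[
    [[0, 0, 0, 0.03], [0, 0, 0, 0.03], [0, 0, 0, 0.03], [0, 0, 0, 0.03], [0, 0, 0, 0.03], [0, 0, 0, 0.03], [0, 0, 0, 0.03], [0, 0, 0, 0.03], [0, 0, 0, 0.03], [0, 0, 0, 0.03]],
  ],
)

```text
t: 25.52
eef_pos: [0.6499, -0.1386, 0.145]
ee_rot: [3.139, -0.001, -1.409]
force: [-2.6, -7.1, 1.1]
width: 0.014
gripper_force: 55.0
```

```bash
python3 st.py
```

```text
t 25.52 yaw -1.4086 M [-2.677  1.211  0.288] F [-2.6 -7.1  1.1] tau6 0.376 q6 0.078 w 0.014 54.98906672000885 [ 0.6499 -0.1386  0.145 ]
```

Call:
servo_tool(
  series=[
    [[0, 0, 0, 0.03], [0, 0, 0, 0.03], [0, 0, 0, 0.03], [0, 0, 0, 0.03], [0, 0, 0, 0.03], [0, 0, 0, 0.03], [0, 0, 0, 0.03], [0, 0, 0, 0.03], [0, 0, 0, 0.03], [0, 0, 0, 0.03]],
  ],
)

```text
t: 26.35
eef_pos: [0.6496, -0.1385, 0.145]
ee_rot: [3.139, -0.002, -1.709]
force: [-4.2, -7.4, 1.6]
width: 0.0134
gripper_force: 55.0
```

```bash
python3 st.py
```

```text
t 26.35 yaw -1.7086 M [-2.54   1.582  0.178] F [-4.2 -7.4  1.6] tau6 0.377 q6 -0.222 w 0.0134 54.99022364616394 [ 0.6496 -0.1385  0.145 ]
```

Call:
servo_tool(
  series=[
    [[0, 0, 0, 0.02], [0, 0, 0, 0.02], [0, 0, 0, 0.02], [0, 0, 0, 0.02], [0, 0, 0, 0.02], [0, 0, 0, 0.02], [0, 0, 0, 0.02], [0, 0, 0, 0.02], [0, 0, 0, 0.02], [0, 0, 0, 0.02]],
  ],
)

```text
t: 27.18
eef_pos: [0.6494, -0.1385, 0.145]
ee_rot: [3.139, -0.002, -1.908]
force: [-5.9, -6.8, 2.1]
width: 0.0137
gripper_force: 55.0
```

```bash
python3 st.py
```

```text
t 27.18 yaw -1.908 M [-2.473  1.771  0.295] F [-5.9 -6.8  2.1] tau6 0.101 q6 -0.421 w 0.0137 55.00446438789368 [ 0.6494 -0.1385  0.145 ]
```

Call:
servo_tool(
  series=[
    [[0, 0, 0, 0.02], [0, 0, 0, 0.02], [0, 0, 0, 0.02], [0, 0, 0, 0.02], [0, 0, 0, 0.02], [0, 0, 0, 0.02], [0, 0, 0, 0.02], [0, 0, 0, 0.02], [0, 0, 0, 0.02], [0, 0, 0, 0.02]],
  ],
)

```text
t: 28.02
eef_pos: [0.6492, -0.1385, 0.145]
ee_rot: [3.139, -0.003, -2.108]
force: [-5.4, -5.8, 3.2]
width: 0.0137
gripper_force: 55.0
```

```bash
python3 st.py
```

```text
t 28.02 yaw -2.108 M [-2.278  2.048  0.322] F [-5.4 -5.8  3.2] tau6 0.089 q6 -0.621 w 0.0137 55.00730037689209 [ 0.6492 -0.1385  0.145 ]
```

Mz has risen to about 0.3, while tau6 appears to depend on rate. I'll average readings while holding.

```bash
cat > avg.py <<'E'
from h import *
z=[];F=[];T=[]
for i in range(12):
    s=telemetry.get_state();z.append(s['moment'][2]);F.append(s['force']);T.append(s['joint_efforts'][5]);eyes.grab_frame('top')
print('t',s['t'],'yaw',s['ee_rot'][2],'Mz',np.round(z,3),np.mean(z).round(4),np.mean(F,0).round(2),np.round(T,3))
E
python3 avg.py
```

```text
t 28.5667 yaw -2.107241787430487 Mz [0.322 0.291 0.182 0.171 0.148 0.164 0.211 0.215 0.131 0.15  0.209 0.124] 0.193 [-5.78 -6.09  2.66] [ 0.089 -0.071 -0.508 -0.278 -0.193 -0.173 -0.169 -0.169 -0.169 -0.169
 -0.169 -0.169]
```

The rate-corrected tau6 (Mz ≈ 1.65·v − tau6) gives 0.22 up to yaw -1.709 and 0.296 and 0.308 after that. So contact lies between -1.71 and -1.82. I'll back off and re-approach slowly to pin it down.

Call:
servo_tool(
  series=[
    [[0, 0, 0, -0.06], [0, 0, 0, -0.06], [0, 0, 0, -0.06], [0, 0, 0, -0.06], [0, 0, 0, -0.06], [0, 0, 0, -0.06], [0, 0, 0, -0.06], [0, 0, 0, -0.06], [0, 0, 0, -0.03], [0, 0, 0, 0]],
  ],
)

```text
t: 29.45
eef_pos: [0.6497, -0.1386, 0.145]
ee_rot: [3.139, -0.001, -1.596]
force: [-4.5, -7.0, 1.0]
width: 0.0134
gripper_force: 55.0
```

Call:
servo_tool(
  series=[
    [[0, 0, 0, 0.01], [0, 0, 0, 0.01], [0, 0, 0, 0.01], [0, 0, 0, 0.01], [0, 0, 0, 0.01], [0, 0, 0, 0.01], [0, 0, 0, 0.01], [0, 0, 0, 0.01], [0, 0, 0, 0.01], [0, 0, 0, 0.01]],
  ],
)

```text
t: 30.28
eef_pos: [0.6496, -0.1386, 0.145]
ee_rot: [3.139, -0.002, -1.698]
force: [-4.0, -6.9, 1.5]
width: 0.0138
gripper_force: 55.0
```

```bash
python3 st.py
```

```text
t 30.28 yaw -1.6977 M [-2.593  1.535  0.207] F [-4.  -6.9  1.5] tau6 -0.018 q6 -0.211 w 0.0138 54.99077618122101 [ 0.6496 -0.1386  0.145 ]
```

Call:
servo_tool(
  series=[
    [[0, 0, 0, 0.01], [0, 0, 0, 0.01], [0, 0, 0, 0.01], [0, 0, 0, 0.01], [0, 0, 0, 0.01], [0, 0, 0, 0.01], [0, 0, 0, 0.01], [0, 0, 0, 0.01], [0, 0, 0, 0.01], [0, 0, 0, 0.01]],
  ],
)

```text
t: 31.12
eef_pos: [0.6495, -0.1386, 0.1451]
ee_rot: [3.139, -0.002, -1.798]
force: [-4.7, -6.2, 2.0]
width: 0.0135
gripper_force: 55.0
```

```bash
python3 st.py
```

```text
t 31.12 yaw -1.7977 M [-2.536  1.649  0.218] F [-4.7 -6.2  2. ] tau6 -0.018 q6 -0.311 w 0.0135 54.99085485935211 [ 0.6495 -0.1386  0.1451]
```

Call:
servo_tool(
  series=[
    [[0, 0, 0, 0.01], [0, 0, 0, 0.01], [0, 0, 0, 0.01], [0, 0, 0, 0.01], [0, 0, 0, 0.01], [0, 0, 0, 0.01], [0, 0, 0, 0.01], [0, 0, 0, 0.01], [0, 0, 0, 0.01], [0, 0, 0, 0.01]],
  ],
)

```text
t: 31.95
eef_pos: [0.6494, -0.1385, 0.1451]
ee_rot: [3.139, -0.002, -1.898]
force: [-5.5, -6.7, 1.0]
width: 0.0136
gripper_force: 55.0
```

```bash
python3 st.py
```

```text
t 31.95 yaw -1.8975 M [-2.503  1.784  0.265] F [-5.5 -6.7  1. ] tau6 -0.095 q6 -0.411 w 0.0136 55.00451445579529 [ 0.6494 -0.1385  0.1451]
```

The free reading holds at -1.798 and the jump of 0.077 is complete by -1.898, so contact is at about -1.805. The target yaw is -2.59.

Call:
servo_tool(
  series=[
    [[0, 0, 0, 0.06], [0, 0, 0, 0.06], [0, 0, 0, 0.06], [0, 0, 0, 0.06], [0, 0, 0, 0.06], [0, 0, 0, 0.06], [0, 0, 0, 0.06], [0, 0, 0, 0.06], [0, 0, 0, 0.06], [0, 0, 0, 0.05]],
  ],
)

```text
t: 32.78
eef_pos: [0.6489, -0.1382, 0.145]
ee_rot: [3.14, -0.004, -2.49]
force: [-7.7, -4.9, 3.6]
width: 0.0136
gripper_force: 55.0
```

Call:
servo_tool(
  series=[
    [[0, 0, 0, 0.01], [0, 0, 0, 0.01], [0, 0, 0, 0.01], [0, 0, 0, 0.01], [0, 0, 0, 0.01], [0, 0, 0, 0.01], [0, 0, 0, 0.01], [0, 0, 0, 0.01], [0, 0, 0, 0.01], [0, 0, 0, 0.01]],
  ],
)

```text
t: 33.62
eef_pos: [0.6489, -0.1381, 0.145]
ee_rot: [3.14, -0.004, -2.587]
force: [-7.3, -4.9, 3.2]
width: 0.0137
gripper_force: 55.0
```

```bash
python3 st.py
```

```text
t 33.62 yaw -2.5874 M [-1.723  2.522  0.284] F [-7.3 -4.9  3.2] tau6 -0.139 q6 -1.101 w 0.0137 55.01343011856079 [ 0.6489 -0.1381  0.145 ]
```

The yaw is -2.587, which is 0.78 rad past contact, and the torque agrees. I'll release and lift.

Call:
servo_tool(
  series=[
    [[0, 0, 0, 0], [0, 0, 0, 0], [0, 0, 0, 0], [0, 0, 0, 0], [0, 0, 0, 0], [0, 0, 0, 0], [0, 0, 0, 0], [0, 0, 0, 0], [0, 0, 0, 0], [0, 0, 0, 0]],
  ],
  claw=-1,
)

```text
t: 34.45
eef_pos: [0.651, -0.1372, 0.1451]
ee_rot: [3.142, 0.0, -2.587]
force: [0.3, 0.5, -0.4]
width: 0.0747
gripper_force: 0.0
```

Call:
servo_tool(
  series=[
    [[0, 0, -10, 0], [0, 0, -20, 0], [0, 0, -20, 0], [0, 0, -20, 0], [0, 0, -20, 0], [0, 0, -10, 0], [0, 0, 0, 0], [0, 0, 0, 0], [0, 0, 0, 0], [0, 0, 0, 0]],
  ],
)

```text
t: 35.28
eef_pos: [0.6504, -0.1371, 0.2436]
ee_rot: [3.14, -0.002, -2.587]
force: [1.2, -0.4, -0.3]
width: 0.0877
gripper_force: 0.0
```

Run:
```python
from fit import *
to([.65,-.138,.245]);C=cal('wrist');grab('wrist')
for r in trace('wrist','knob')[:1]:
    m=r['mask']
    g=differential_evolution(lambda v:-(m&(S:=sil('wrist',C,*v))).sum()/(m|S).sum(),[(.635,.67),(-.155,-.12),(-3.2,-2.0)],seed=1,maxiter=25,popsize=12)
    print(g.x,g.fun)
grab('scene');print(recognise('scene','core_long')[:1])
print(ticket.job_done())
```

```text
tcp [ 0.6504 -0.1371  0.2436] tool shift mm [ 0.8 -0.6 -1.4] yaw -2.587
[ 0.64987112 -0.13697766 -2.58652541] -0.9039759939984996
[{'position': [0.6349, -0.1211, 0.0423], 'conf': 0.51}]
the job is handed in; nothing more can be done
None
```

The job is handed in at about 35 s: the long core stands in the nest with the carriage fully in, the knob was turned about 0.78 rad (45°) past the torque jump and released, and the pass/fail verdict was not reported back.

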